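# Walk a heavy plaster mould home into its bench dock and button it in

### The job

Walk the heavy plaster mould home into its bench dock: shoved straight in, its damp edges would chip, so creep it in with gentle pushes on its two front corners in turn, keeping it flat on the bench and never swinging it far out of square. When its back sits fully home and flush against the stop block, turn the wooden button square across its front so that it cannot creep out again, and leave the other things on the bench as they are.

Things in the scene. Friction and masses are not known exactly. Their poses are not given: they have to be found in the camera images.
- mould: closed two-part block mould of damp off-white plaster, two black straps, a 46 mm pour hole in its top; 150 (x) x 230 (y) x 54 mm high, about 4.2 kg. Origin: centre of its underside, on the bench; x points to its back (to the stop), z up. It slides on four round feet at x = +-37, y = +-48 mm; its underside is 6 mm up. The plaster chips if the robot presses on it with more than 23 N.
- mould_back (a point): middle of the mould's back face (mould x +75, y 0), 25 mm above the bench; the face is flat and upright
- mould_front_left (a point): front left upright edge (mould x -75, y +115 mm), 25 mm above the bench. The front face is flat and upright, 6 to 54 mm above the bench. Pushed at the middle of its front the mould moves only at 24 to 28 N. About 10 mm in from a corner it moves at 12 to 16 N if the finger goes with the corner (half as far outwards, away from the middle, as forwards), at up to 22 N if driven straight.
- mould_front_right (a point): front right upright edge (mould x -75, y -115 mm), 25 mm above the bench. Pushed near one front corner the mould turns about a point some 45 mm beyond its centre on the other side, so its centre goes forward about a third as far as that corner.
- dock: wooden dock fixed to the bench, rigid: a stop block (100 mm wide, 34 mm high) and two rails (left 185, right 115 mm long, 30 mm high) opening towards the robot like a funnel. Origin: on the bench, middle of the stop block's front face; x points into the stop (the way the mould travels), y left. At the stop the rails' inner faces are 129 mm left and right of the middle; each spreads by 0.26 rad.
- turn_button (a joint): wooden turn button on the left rail's front end: flat bar 22 mm wide, 112 mm long, 32 to 48 mm above the bench. Rad: 0 points out of the dock (dock -x), growing as its free end swings inwards (to the right); 1.57 (end stop) lies square across the front of a mould that is home, 5 mm clear of it. Turns with about 1 N at the free end and stays where left; starts between 0 and 0.45.
- button_pivot (a point): screw axis of the turn button, fixed to the dock (166 mm in front of the stop face, 189 mm left of the middle), 40 mm above the bench
- button_tip (a point): centre of the turn button's round free end, 90 mm from the pivot, 40 mm above the bench
- water_cup: grey-green water cup, 75 mm across, 48 mm high, stays where it is
- wood_rib: flat oval wooden rib, 43 x 100 x 8 mm, lying on the bench, stays where it is
- scraper: steel scraper with a dark handle, 168 mm long, lying on the bench, stays where it is
- brush: dark brush 183 mm long, lying on the bench, stays where it is

How it is judged:
By the outcome, as a careful person would: the job done as asked, in the order asked, and still so for the second after the job is handed in, with the robot touching nothing.
It also fails if it takes over 72 s, if anything falls off the work surface, if the arm or the gripper's body presses on something with over 40 N, if the wrist force passes 120 N, or if a joint passes its speed limit or range.

### The arm

A 6-joint arm with a two-finger parallel gripper is mounted at the origin on a cart in front of the work surface, level with it; the furniture and walls round the work are solid. World frame = base frame: x ahead of the robot, y to its left, z up, the work surface at z = 0. Lengths are in mm, angles in rad, forces in N, time in s.
With the tool pointing down it reaches from about 400 to 925 mm from the base axis. Payload 12.5 kg.
Tool frame: the origin (TCP) lies midway between the tips of the shut fingers; the grasp point (between the pads) lies 19 mm behind it (env.pinch_z is the z of the grasp point in the tool frame, in mm); z points along the fingers, y is the line along which they close (so a half turn about z gives the same grasp; the last joint's range is limited). The gripper opens to 95 mm and grips with 3 to 60 N. Pads are 20 mm wide; open, the fingers measure 119 mm over their backs; the gripper's body (75 mm by 180 mm) begins 59 mm behind the grasp point.
Start: joints at [1.1, 0.491, 1.559, -0, 1.092, -0.106], TCP at [222.961, 583.897, 214.661] pointing down, gripper open.
Joint ranges: [-3.1, 3.1], [-0.84, 2.19], [0.05, 2.79], [-1.13, 4.28], [0.06, 2.93], [-2.69, 2.69]. Speed limits (rad/s): [2.22, 2.22, 2.79, 3.14, 3.14, 3.14].

### API

Orientations are given as [roll, pitch, yaw] about the fixed x, y, z axes, in that order (R = Rz(yaw) Ry(pitch) Rx(roll)).
In Python, from cell import env, eyes gives the robot as it stands.
- The arm moves only by the shell command python3 -m inch 'ROWS'. ROWS is JSON, a list of rows, each a list of 3 entries, a list of its own where there are three numbers: the shift along the tool's x, y, z in units of 60 mm (1.0 is 60 mm), then the turn about the tool's z in units of 5 degrees (1.0 is 5 degrees), then the closure, from -1 (fully open) to 1 (shut). In form: [[[tx, ty, tz], turn, claw], ...]. A call has exactly 10 rows; each row shifts and turns the commanded pose from where the row before left it, along the tool's axes as they then stand; what a row does not reach is not made up. A row lasts 1/8 s, in which the tool goes at most 62.5 mm and 10.7 degrees, less where a joint would pass 70% of its speed; a pose out of reach is approached as far as the arm can. A call is refused whole if a number of a shift passes 1 or a number of a turn 1, either way. A call with a gripper value outside its range is refused whole. The fingers move at their own pace and stop on an object; the grip force is fixed at half the most. Time passes only in rows, so rows that do not move let the fingers close, or fill a call up. It gives the time, the measured TCP pose, the force, the opening and the grip force at its end, in the units of the state.
- env.state(): the state, without advancing time (a new reading comes with each control period).
- eyes.read_camera(name): name is "scene" or "top"; returns a dict with "pixels" (400x640x3 uint8, red, green, blue), "fx", "fy", "cx", "cy" (pixels), "distortion" ([k1, k2, p1, p2, k3] as OpenCV has them; the pictures are not rectified), "extrinsics" (4x4, takes a point from world to camera coordinates). Camera axes: x right, y down, z forward; pixel columns grow to the right and rows downward; lengths in mm; the calibration is good to about 2 mm. A picture is of the moment at which its call begins. There is no depth.
- env.job_done(): hands the job in; it is judged then, once.
Trained networks look in a picture, given as the dict that the camera call returned (one of the last four; its "shot" number tells which), for a name from the list of things; names that differ only in an ending like _2 or _b are one class to them, and where a whole thing is asked for, a point or a joint stands for the part that bears it (a point fixed in the world has none). Each returns a list of dicts, best first, with "score" (0 to 1); they miss things now and then, are a little off and sometimes report something else, mostly with a low value. They report only what shows in the picture. A call takes as long as a camera call.
- eyes.boxes_of(name, picture): "centre" ([row, column] in pixels, amid what is visible of it).
- eyes.cut_out(name, picture): "mask" (400x640 bool, what is visible of it) and "centre" ([row, column] in pixels, amid what is visible of it).
- eyes.spot_point(name, picture): "centre" ([row, column] in pixels: a listed point, or the origin of a listed thing).
The state is a dict: "t": time; "joints": joint angles; "qvel": joint speeds; "tau": joint torques, N m; "eef_pos": TCP position; "tcp_rot": TCP orientation; "ft_force": force on the tool from outside, world axes, zero at the start; "moment": the same for the moment, N m; "opening": opening from 0.0 (shut) to 1.0 (fully open); "grip_force": force on a finger pad.
Only numpy, scipy, OpenCV 4.12 (cv2) and the standard library are available. Lean on these libraries where they do the work, as an engineer would, in place of code of your own. Each camera call takes 0.05 s, during which the arm holds its last target. There are 200 camera calls.

## Working session

There is one attempt and no reset: what is moved stays moved. The work goes in short steps, Python scripts to look and compute and a shell command to move; the robot and the scene stay as the last step left them, time stands still between calls to the robot, and variables do not carry over. Pictures are saved under pics/ and viewed, at most 10 in all, crops included, and the job is handed in when it is done.

```bash
ls; mkdir -p pics
cat > h.py <<'E'
import numpy as np, cv2
from cell import env, eyes
def K(p): return np.array([[p["fx"],0,p["cx"]],[0,p["fy"],p["cy"]],[0,0,1.]]), np.array(p["distortion"],float)
def ray(p,rc):
    k,d=K(p); u=cv2.undistortPoints(np.array([[[rc[1],rc[0]]]],float),k,d)[0,0]
    E=np.array(p["extrinsics"]); R,t=E[:3,:3],E[:3,3]
    return -R.T@t, R.T@np.array([u[0],u[1],1.])
def atz(p,rc,z):
    c,v=ray(p,rc); return c+v*(z-c[2])/v[2]
def tri(a,b):
    A=[];B=[]
    for p,rc in (a,b):
        c,v=ray(p,rc); v=v/np.linalg.norm(v); M=np.eye(3)-np.outer(v,v); A.append(M);B.append(M@c)
    return np.linalg.lstsq(np.vstack(A),np.hstack(B),rcond=None)[0]
def proj(p,X):
    k,d=K(p);E=np.array(p["extrinsics"])
    return cv2.projectPoints(np.atleast_2d(X).astype(float),cv2.Rodrigues(E[:3,:3])[0],E[:3,3],k,d)[0][:,0]
def save(p,n): cv2.imwrite(n,p["pixels"][:,:,::-1])
E
python3 - <<'E'
from h import *
np.set_printoptions(precision=1,suppress=True)
S=eyes.read_camera("scene");T=eyes.read_camera("top")
cv2.imwrite("pics/a.png",np.vstack([cv2.resize(p["pixels"][:,:,::-1],(480,300)) for p in (S,T)]))
Z=dict(mould=0,mould_back=25,mould_front_left=25,mould_front_right=25,dock=0,button_pivot=40,button_tip=40)
for n,z in Z.items():
    r=[eyes.spot_point(n,p)[:1] for p in (S,T)]
    for q,p,nm in zip(r,(S,T),"ST"):
        if q: print(n,nm,round(q[0]["score"],2),np.array(q[0]["centre"]),atz(p,q[0]["centre"],z))
    if all(r): print("   tri",tri((S,r[0][0]["centre"]),(T,r[1][0]["centre"])))
for n in("water_cup","wood_rib","scraper","brush"):
    q=eyes.boxes_of(n,T)[:1]
    if q: print(n,q[0]["score"],atz(T,q[0]["centre"],10))
s=env.state();print({k:s[k] for k in("t","eef_pos","tcp_rot","ft_force","opening")},env.pinch_z)
E
```

```text
pics
mould S 0.67 [205.4 344.9] [ 661.7 -140.4    0. ]
mould T 0.58 [167.5 335.9] [ 653.8 -158.4    0. ]
   tri [ 648.9 -157.    15.6]
mould_back S 0.58 [194.5 370.6] [ 723.2 -171.4   25. ]
mould_back T 0.89 [136.1 337.3] [ 731.2 -162.9   25. ]
   tri [ 733.2 -162.8   16.3]
mould_front_left S 0.81 [185.1 295.2] [595.2 -10.2  25. ]
mould_front_left T 0.61 [188.7 288. ] [595.6 -35.9  25. ]
   tri [587.2 -34.1  41.4]
mould_front_right S 0.65 [234.6 347.7] [ 567.4 -254.9   25. ]
mould_front_right T 0.57 [197.8 378.3] [ 569.5 -264.2   25. ]
   tri [ 565.8 -261.5   30.9]
dock S 0.66 [192.9 383.6] [ 784.2 -163.1    0. ]
dock T 0.9 [121.3 338.6] [ 778.3 -167.3    0. ]
   tri [ 777.5 -167.7    5.1]
button_pivot S 0.66 [168.8 294. ] [629.1  42.1  40. ]
button_pivot T 0.92 [175.8 257.3] [627.2  40.5  40. ]
   tri [627.3  40.   41.5]
button_tip S 0.59 [185.3 277.9] [545.9  -1.7  40. ]
button_tip T 0.81 [210.5 270.4] [538.8   6.7  40. ]
   tri [543.6   4.5  37.1]
water_cup 0.75 [384.4   6.6  10. ]
wood_rib 0.89 [ 376.3 -340.    10. ]
scraper 0.77 [ 364.6 -135.5   10. ]
brush 0.55 [ 423.  -165.6   10. ]
{'t': 1.0, 'eef_pos': array([223. , 583.9, 214.7]), 'tcp_rot': array([ 3.1, -0. ,  2.8]), 'ft_force': array([ 0.1, -0.6,  0.2]), 'opening': 1.0004850920254205} -18.8
```

View pics/a.png

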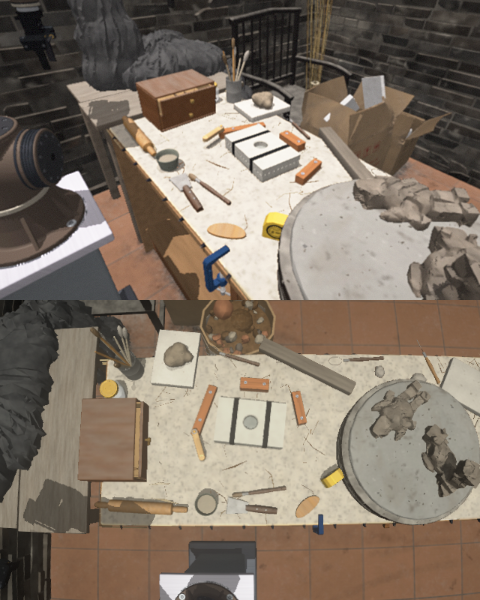

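```bash
cat > fit.py <<'E'
from h import *
from scipy.optimize import minimize
np.set_printoptions(precision=2,suppress=True)
B=np.array([[x,y,z] for x in(-75,75) for y in(-115,115) for z in(6,54)],float)
def place(q,P):
    c,s=np.cos(q[2]),np.sin(q[2]); return np.c_[q[0]+c*P[:,0]-s*P[:,1],q[1]+s*P[:,0]+c*P[:,1],P[:,2]]
def hull(p,X): return cv2.convexHull(proj(p,X).astype(np.float32))
def mouldfit(ps,q0):
    data=[]
    for p in ps:
        m=eyes.cut_out("mould",p)
        if not m: continue
        mm=m[0]["mask"].astype(np.uint8)
        mm=cv2.morphologyEx(mm,cv2.MORPH_CLOSE,np.ones((9,9)))
        c=max(cv2.findContours(mm,cv2.RETR_EXTERNAL,cv2.CHAIN_APPROX_NONE)[0],key=cv2.contourArea)[:,0].astype(float)
        data.append((p,c))
    def cost(q):
        t=0
        for p,c in data:
            h=hull(p,place(q,B)); d=np.array([cv2.pointPolygonTest(h,tuple(map(float,x)),True) for x in c])
            t+=np.mean(np.minimum(np.abs(d-0.0),3))
        return t/len(data)
    best=None
    for dy in(-.05,0,.05):
        r=minimize(cost,np.array(q0)+[0,0,dy],method="Nelder-Mead",options=dict(initial_simplex=np.array(q0)+[0,0,dy]+np.array([[0,0,0],[8,0,0],[0,8,0],[0,0,.06]])))
        if best is None or r.fun<best.fun: best=r
    return best.x,best.fun
E
python3 - <<'E'
from fit import *
S=eyes.read_camera("scene");T=eyes.read_camera("top")
q0=[657,-158,-.11]
for ps in([S],[T],[S,T]): print(mouldfit(ps,q0))
print("cam",ray(T,(0,0))[0],T["fx"])
q,_=mouldfit([T],q0)
im=T["pixels"][:,:,::-1].copy()
crop=cv2.resize(im[90:240,230:420],None,fx=4,fy=4,interpolation=cv2.INTER_CUBIC)
D=(778,-167,-.094)
def poly(P,q,col):
    u=(proj(T,place(q,np.array(P,float)))-[230,90]+.5)*4
    cv2.polylines(crop,[u.astype(int).reshape(-1,1,2)],True,col,1)
poly([(-75,-115,54),(75,-115,54),(75,115,54),(-75,115,54)],q,(0,0,255))
poly([(0,-50,34),(0,50,34),(35,50,34),(35,-50,34)],D,(255,0,0))
s=np.tan(.26);c=np.cos(.26)
poly([(0,129,30),(-185*c,129+185*c*s,30)],D,(255,0,0));poly([(0,-129,30),(-115*c,-129-115*c*s,30)],D,(255,0,0))
cv2.imwrite("pics/b.png",crop)
E
```

```text
Traceback (most recent call last):
  File "fit.py", line 25, in mouldfit
    r=minimize(cost,np.array(q0)+[0,0,dy],method="Nelder-Mead",options=dict(initial_simplex=np.array(q0)+[0,0,dy]+np.array([[0,0,0],[8,0,0],[0,8,0],[0,0,.06]])))
  File "fit.py", line 22, in cost
    return t/len(data)
           ~^~~~~~~~~~
ZeroDivisionError: division by zero
```

```bash
sed -i 's|    def cost(q):|    if not data: return np.array(q0,float),9.\n    def cost(q):|' fit.py
python3 - <<'E'
from fit import *
S=eyes.read_camera("scene");T=eyes.read_camera("top")
q0=[657,-158,-.11]
for ps in([S],[T],[S,T]): print(mouldfit(ps,q0))
print("cam",ray(T,(0,0))[0],T["fx"])
q,_=mouldfit([T],q0)
im=T["pixels"][:,:,::-1].copy()
crop=cv2.resize(im[90:240,230:420],None,fx=4,fy=4,interpolation=cv2.INTER_CUBIC)
D=(778,-167,-.094)
def poly(P,q,col):
    u=(proj(T,place(q,np.array(P,float)))-[230,90]+.5)*4
    cv2.polylines(crop,[u.astype(int).reshape(-1,1,2)],True,col,1)
poly([(-75,-115,54),(75,-115,54),(75,115,54),(-75,115,54)],q,(0,0,255))
poly([(0,-50,34),(0,50,34),(35,50,34),(35,-50,34)],D,(255,0,0))
s=np.tan(.26);c=np.cos(.26)
poly([(0,129,30),(-185*c,129+185*c*s,30)],D,(255,0,0));poly([(0,-129,30),(-115*c,-129-115*c*s,30)],D,(255,0,0))
cv2.imwrite("pics/b.png",crop)
E
```

```text
(array([ 654.  , -152.73,   -0.12]), np.float64(0.778434651354791))
(array([ 657.36, -151.38,   -0.11]), np.float64(0.8334178577982546))
(array([ 655.49, -152.  ,   -0.12]), np.float64(0.8383120034241168))
cam [ 410.78 -146.85 1209.89] 473.41756430251206
```

View pics/b.png

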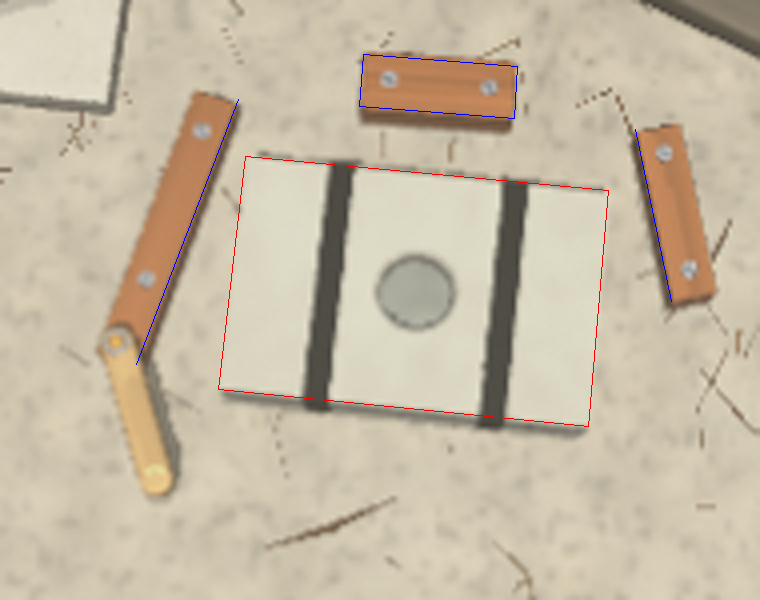

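```bash
cat > dk.py <<'E'
from fit import *
D=np.array([777,-166,-.094])
def w2d(P):
    c,s=np.cos(D[2]),np.sin(D[2]); d=np.array(P[:2])-D[:2]; return np.array([c*d[0]+s*d[1],-s*d[0]+c*d[1]])
def look(q0=None,cams=("top",)):
    ps=[eyes.read_camera(n) for n in cams]
    q,f=mouldfit(ps,q0); m=np.r_[w2d(q),q[2]-D[2]]
    c,s=np.cos(m[2]),np.sin(m[2])
    print("mould dock x,y,yaw",m,"fit",round(f,2),"world",q,"backgap",-(m[0]+75))
    for y,n in((115,"L"),(-115,"R")): print(" corner",n,m[:2]+np.array([-75*c-y*s,-75*s+y*c]))
    return q,ps
def tcp():
    s=env.state(); print("t",round(s["t"],2),"TCPdock",w2d(s["eef_pos"]),"z",s["eef_pos"][2],"yaw-off",s["tcp_rot"][2]-(np.pi+D[2]),"F",s["ft_force"]); return s
E
python3 - <<'E'
from dk import *
s=tcp(); y=s["tcp_rot"][2]; print(y, "turn units",-(np.pi+D[2]-y)/np.radians(5))
E
python3 -m inch '[[[0,0,-0.7],-0.5,1],[[0,0,-0.8],-0.5,1],[[0,0,-0.5],-0.5,1],[[0,0,0],-0.5,1],[[0,0,0],-0.5,1],[[0,0,0],-0.5,1],[[0,0,0],0,1],[[0,0,0],0,1],[[0,0,0],0,1],[[0,0,0],0,1]]'
python3 -c "from dk import *;tcp()"
```

```text
t 1.5 TCPdock [-621.99  694.58] z 214.65974658044024 yaw-off -0.2707311693691836 F [-0.1   0.45  0.41]
2.7768614842206096 turn units -3.1023506774991385
t: 2.75
eef_pos: [223.0, 583.9, 334.6]
tcp_rot: [3.142, 0.0, 3.038]
ft_force: [-0.8, -0.2, -0.5]
opening: 0.027
grip_force: 0.0
t 2.75 TCPdock [-621.99  694.56] z 334.632906839424 yaw-off -0.009276878431566882 F [-0.82 -0.21 -0.47]
```

```bash
python3 -m inch '[[[-0.33,-0.67,0],-0.1,1],[[-0.33,-0.67,0],0,1],[[-0.33,-0.67,0],0,1],[[-0.33,-0.67,0],0,1],[[-0.33,-0.67,0],0,1],[[-0.33,-0.67,0],0,1],[[-0.33,-0.67,0],0,1],[[-0.33,-0.67,0],0,1],[[-0.33,-0.67,0],0,1],[[-0.33,-0.67,0],0,1]]'
python3 -m inch '[[[-0.33,-0.67,0],0,1],[[-0.33,-0.67,0],0,1],[[-0.33,-0.67,0],0,1],[[-0.33,-0.67,0],0,1],[[-0.33,-0.67,0],0,1],[[-0.33,-0.67,0],0,1],[[-0.33,-0.67,0.4],0,1],[[-0.33,-0.67,0.5],0,1],[[-0.33,-0.67,0.7],0,1],[[-0.33,-0.67,0.7],0,1]]'
python3 -c "from dk import *;tcp()"
```

```text
t: 4.0
eef_pos: [382.2, 163.5, 334.9]
tcp_rot: [3.141, 0.001, 3.047]
ft_force: [0.3, 0.8, -0.5]
opening: 0.005
grip_force: 0.0
t: 5.25
eef_pos: [541.6, -255.5, 195.5]
tcp_rot: [-3.141, 0.001, 3.047]
ft_force: [0.5, 0.4, -0.4]
opening: 0.007
grip_force: 0.0
t 5.25 TCPdock [-225.95 -111.15] z 195.5330421947439 yaw-off -0.0006429429330832015 F [ 0.45  0.35 -0.38]
```

```bash
python3 -m inch '[[[0,0.07,0.5],0,1],[[0,0,0.6],0,1],[[0,0,0.6],0,1],[[0,0,0.6],0,1],[[0,0,0.4],0,1],[[0,0,0.2],0,1],[[0,0,0],0,1],[[-0.05,0,0],0,1],[[-0.05,0,0],0,1],[[0,0,0],0,1]]'
python3 - <<'E'
from dk import *
tcp(); q,ps=look([657,-152,-.113],("top","scene")); cv2.imwrite("pics/c.png",np.vstack([cv2.resize(p["pixels"][90:270,210:450,::-1],(600,300) if 0 else None,fx=2.2,fy=1.65) if 0 else cv2.resize(p["pixels"][100:240,230:430,::-1],None,fx=2,fy=2,interpolation=cv2.INTER_CUBIC) for p in ps]))
E
```

```text
t: 6.5
eef_pos: [548.0, -250.4, 23.2]
tcp_rot: [-3.141, 0.001, 3.047]
ft_force: [0.6, 0.0, -1.0]
opening: 0.005
grip_force: 0.0
t 6.5 TCPdock [-220.04 -105.56] z 23.200971335536902 yaw-off -9.64686507214374e-05 F [ 0.62  0.02 -0.97]
mould dock x,y,yaw [-122.98    2.08   -0.03] fit 1.44 world [ 654.76 -152.39   -0.13] backgap 47.98056340079587
 corner L [-194.22  119.44]
 corner R [-201.67 -110.44]
```

View pics/c.png

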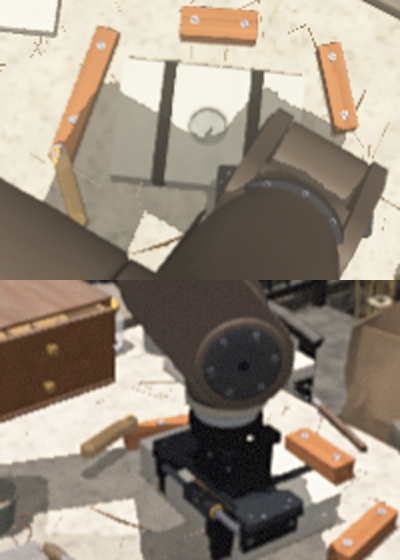

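```bash
python3 -m inch '[[[-0.035,0,0.03],0,1],[[-0.035,0,0],0,1],[[-0.03,0,0],0,1],[[-0.02,0,0],0,1],[[-0.015,0,0],0,1],[[-0.015,0,0],0,1],[[-0.015,0,0],0,1],[[-0.015,0,0],0,1],[[0,0,0],0,1],[[0,0,0],0,1]]'
python3 -c "from dk import *;tcp()"
```

```text
t: 7.95
eef_pos: [556.9, -251.3, 20.7]
tcp_rot: [3.141, -0.003, 3.047]
ft_force: [-7.9, -1.1, 3.6]
opening: 0.009
grip_force: 4.1
t 7.95 TCPdock [-211.13 -105.55] z 20.72096579777259 yaw-off -0.00036588807710291604 F [-7.91 -1.1   3.62]
```

```bash
python3 -m inch '[[[-0.02,-0.01,0],0,1],[[-0.02,-0.01,0],0,1],[[-0.02,-0.01,0],0,1],[[-0.02,-0.01,0],0,1],[[-0.02,-0.01,0],0,1],[[-0.02,-0.01,0],0,1],[[-0.02,-0.01,0],0,1],[[-0.02,-0.01,0],0,1],[[-0.02,-0.01,0],0,1],[[-0.02,-0.01,0],0,1]]'
python3 - <<'E'
from dk import *
tcp(); look([657,-152,-.1],("top",))
E
```

```text
t: 9.2
eef_pos: [566.7, -257.7, 20.6]
tcp_rot: [3.14, -0.007, 3.048]
ft_force: [-16.3, 0.8, 8.2]
opening: 0.006
grip_force: 8.2
t 9.2 TCPdock [-200.76 -111.02] z 20.56638310104624 yaw-off 0.00013720190282562328 F [-16.33   0.78   8.24]
mould dock x,y,yaw [-120.16   -0.17    0.05] fit 1.32 world [ 657.35 -154.89   -0.04] backgap 45.160612074998525
 corner L [-200.97  110.82]
 corner R [-189.15 -118.87]
```

```bash
python3 -m inch '[[[0.23,0,0],0,1],[[0.24,0.4,0],0,1],[[0,0.9,0],0,1],[[0,0.9,0],0,1],[[0,0.9,0],0,1],[[0,0.52,0],0,1],[[-0.09,0,0],0,1],[[-0.08,0,0],0,1],[[-0.025,0,0],0,1],[[-0.025,0,0],0,1]]'
python3 -c "from dk import *;tcp()"
python3 -m inch '[[[-0.02,0.01,0],0,1],[[-0.02,0.01,0],0,1],[[-0.02,0.01,0],0,1],[[-0.02,0.01,0],0,1],[[-0.02,0.01,0],0,1],[[-0.02,0.01,0],0,1],[[-0.02,0.01,0],0,1],[[-0.02,0.01,0],0,1],[[-0.02,0.01,0],0,1],[[-0.02,0.01,0],0,1]]'
python3 - <<'E'
from dk import *
tcp(); look([657,-152,-.1],("top",))
E
```

```text
t: 10.55
eef_pos: [575.2, -41.7, 20.8]
tcp_rot: [3.142, 0.0, 3.046]
ft_force: [-0.4, 0.3, -0.6]
opening: 0.005
grip_force: 0.0
t 10.55 TCPdock [-212.6  104.8] z 20.756384669326692 yaw-off -0.001574056000239743 F [-0.36  0.31 -0.65]
t: 11.8
eef_pos: [584.5, -35.5, 20.4]
tcp_rot: [3.141, -0.007, 3.047]
ft_force: [-15.5, 0.4, 7.5]
opening: 0.004
grip_force: 7.2
t 11.8 TCPdock [-203.87  111.81] z 20.425764587644444 yaw-off -0.00029005970355822086 F [-15.45   0.4    7.5 ]
mould dock x,y,yaw [-117.82    4.17   -0.01] fit 1.24 world [ 660.09 -150.79   -0.1 ] backgap 42.82120948503133
 corner L [-191.73  119.88]
 corner R [-193.91 -110.11]
```

```bash
python3 -m inch '[[[-0.02,0.01,0],0,1],[[-0.02,0.01,0],0,1],[[-0.02,0.01,0],0,1],[[-0.02,0.01,0],0,1],[[0.2,0,0],0,1],[[0.2,-0.4,0],0,1],[[0,-0.9,0],0,1],[[0,-0.9,0],0,1],[[0,-0.9,0],0,1],[[0,-0.53,0],0,1]]'
python3 -c "from dk import *;tcp()"
python3 -m inch '[[[-0.1,0,0],0,1],[[-0.04,0,0],0,1],[[-0.025,0,0],0,1],[[-0.025,-0.01,0],0,1],[[-0.025,-0.01,0],0,1],[[-0.025,-0.0125,0],0,1],[[-0.025,-0.0125,0],0,1],[[-0.025,-0.0125,0],0,1],[[-0.025,-0.0125,0],0,1],[[-0.025,-0.0125,0],0,1]]'
python3 - <<'E'
from dk import *
tcp(); look([660,-152,-.1],("top",))
E
```

```text
t: 13.15
eef_pos: [547.8, -251.1, 20.9]
tcp_rot: [-3.141, 0.001, 3.046]
ft_force: [0.6, 0.2, 0.6]
opening: 0.006
grip_force: 0.0
t 13.15 TCPdock [-220.17 -106.25] z 20.894539465637703 yaw-off -0.0020173206583957715 F [0.62 0.22 0.59]
t: 14.4
eef_pos: [565.5, -254.3, 20.5]
tcp_rot: [3.139, -0.006, 3.048]
ft_force: [-13.9, 2.6, 7.9]
opening: 0.005
grip_force: 7.3
t 14.4 TCPdock [-202.27 -107.75] z 20.506258711247238 yaw-off 0.00013500470391525354 F [-13.89   2.64   7.91]
mould dock x,y,yaw [-115.57    3.09   -0.  ] fit 1.34 world [ 662.23 -152.08   -0.1 ] backgap 40.57200544819621
 corner L [-190.3   118.27]
 corner R [-190.85 -111.73]
```

```bash
python3 -m inch '[[[-0.023,-0.012,0],0,1],[[-0.023,-0.012,0],0,1],[[-0.023,-0.012,0],0,1],[[-0.023,-0.012,0],0,1],[[-0.023,-0.012,0],0,1],[[-0.023,-0.012,0],0,1],[[0.21,0,0],0,1],[[0.21,0.5,0],0,1],[[0,0.95,0],0,1],[[0,0.95,0],0,1]]'
python3 -c "from dk import *;tcp()"
python3 -m inch '[[[0,0.9,0],0,1],[[-0.05,0.37,0],0,1],[[-0.08,0,0],0,1],[[-0.025,0,0],0,1],[[-0.025,0.01,0],0,1],[[-0.025,0.0125,0],0,1],[[-0.025,0.0125,0],0,1],[[-0.025,0.0125,0],0,1],[[-0.025,0.0125,0],0,1],[[-0.025,0.0125,0],0,1]]'
python3 - <<'E'
from dk import *
tcp(); look([662,-152,-.1],("top",))
E
```

```text
t: 15.75
eef_pos: [564.3, -113.7, 21.0]
tcp_rot: [-3.142, 0.001, 3.046]
ft_force: [0.7, -0.8, 0.8]
opening: 0.007
grip_force: 0.0
t 15.75 TCPdock [-216.7    32.12] z 20.97197521587594 yaw-off -0.0016358323467744462 F [ 0.73 -0.8   0.85]
t: 17.0
eef_pos: [587.0, -37.1, 20.5]
tcp_rot: [3.141, -0.007, 3.046]
ft_force: [-14.6, -0.1, 9.8]
opening: 0.002
grip_force: 7.5
t 17.0 TCPdock [-201.21  110.5 ] z 20.501559744093893 yaw-off -0.0015764925090757664 F [-14.62  -0.07   9.76]
mould dock x,y,yaw [-112.25    2.94    0.01] fit 1.13 world [ 665.52 -152.54   -0.08] backgap 37.248774923628716
 corner L [-188.88  116.86]
 corner R [-185.6  -113.12]
```

```bash
python3 -m inch '[[[-0.024,0.012,0],0,1],[[-0.024,0.012,0],0,1],[[-0.024,0.012,0],0,1],[[-0.024,0.012,0],0,1],[[-0.024,0.012,0],0,1],[[-0.024,0.012,0],0,1],[[-0.02,0.01,0],0,1],[[0.19,0,0],0,1],[[0.19,-0.5,0],0,1],[[0,-0.95,0],0,1]]'
python3 -m inch '[[[0,-0.95,0],0,1],[[0,-0.9,0],0,1],[[-0.05,-0.37,0],0,1],[[-0.08,0,0],0,1],[[-0.025,0,0],0,1],[[-0.025,-0.0125,0],0,1],[[-0.025,-0.0125,0],0,1],[[-0.025,-0.0125,0],0,1],[[-0.025,-0.0125,0],0,1],[[-0.025,-0.0125,0],0,1]]'
python3 - <<'E'
from dk import *
tcp(); look([665,-152,-.1],("top",))
E
```

```text
t: 18.35
eef_pos: [569.0, -117.1, 20.9]
tcp_rot: [3.142, 0.0, 3.049]
ft_force: [1.2, -0.2, 0.7]
opening: 0.006
grip_force: 0.0
t: 19.6
eef_pos: [570.9, -252.3, 20.4]
tcp_rot: [3.14, -0.007, 3.049]
ft_force: [-15.9, -1.2, 6.8]
opening: 0.002
grip_force: 7.7
t 19.6 TCPdock [-197.05 -105.25] z 20.409379881009393 yaw-off 0.0018077059483543323 F [-15.89  -1.19   6.85]
mould dock x,y,yaw [-108.56    3.43   -0.02] fit 1.15 world [ 669.24 -152.39   -0.12] backgap 33.56071907602251
 corner L [-180.89  120.13]
 corner R [-186.19 -109.81]
```

```bash
python3 -m inch '[[[-0.024,-0.012,0],0,1],[[-0.024,-0.012,0],0,1],[[-0.024,-0.012,0],0,1],[[-0.024,-0.012,0],0,1],[[-0.024,-0.012,0],0,1],[[-0.024,-0.012,0],0,1],[[-0.024,-0.012,0],0,1],[[0.21,0,0],0,1],[[0.21,0.5,0],0,1],[[0,0.95,0],0,1]]'
python3 -m inch '[[[0,0.95,0],0,1],[[0,0.9,0],0,1],[[-0.05,0.37,0],0,1],[[-0.08,0,0],0,1],[[-0.025,0,0],0,1],[[-0.025,0.0125,0],0,1],[[-0.025,0.0125,0],0,1],[[-0.025,0.0125,0],0,1],[[-0.025,0.0125,0],0,1],[[-0.025,0.0125,0],0,1]]'
python3 - <<'E'
from dk import *
tcp(); look([668,-152,-.1],("top",))
E
```

```text
t: 20.95
eef_pos: [565.4, -170.8, 20.8]
tcp_rot: [3.142, 0.001, 3.046]
ft_force: [1.2, 0.4, 0.2]
opening: 0.002
grip_force: 0.0
t: 22.2
eef_pos: [593.2, -37.6, 20.4]
tcp_rot: [-3.142, -0.006, 3.047]
ft_force: [-11.7, -2.3, 6.5]
opening: 0.004
grip_force: 6.1
t 22.2 TCPdock [-195.09  110.62] z 20.43985875028077 yaw-off -0.0009946750610154709 F [-11.73  -2.26   6.53]
mould dock x,y,yaw [-105.23    5.01    0.03] fit 1.22 world [ 672.7  -151.13   -0.06] backgap 30.233617935979865
 corner L [-183.72  117.66]
 corner R [-176.67 -112.23]
```

```bash
python3 -m inch '[[[-0.024,0.012,0],0,1],[[-0.024,0.012,0],0,1],[[-0.024,0.012,0],0,1],[[-0.024,0.012,0],0,1],[[-0.024,0.012,0],0,1],[[-0.024,0.012,0],0,1],[[-0.024,0.012,0],0,1],[[-0.02,0.01,0],0,1],[[0.2,0,0],0,1],[[0.19,-0.6,0],0,1]]'
python3 -m inch '[[[0,-0.95,0],0,1],[[0,-0.95,0],0,1],[[0,-0.95,0],0,1],[[-0.05,-0.2,0],0,1],[[-0.08,0,0],0,1],[[-0.025,0,0],0,1],[[-0.025,-0.0125,0],0,1],[[-0.025,-0.0125,0],0,1],[[-0.025,-0.0125,0],0,1],[[-0.025,-0.0125,0],0,1]]'
python3 - <<'E'
from dk import *
tcp(); look([673,-152,-.1],("top",))
E
```

```text
t: 23.55
eef_pos: [580.5, -65.3, 20.8]
tcp_rot: [3.141, 0.001, 3.049]
ft_force: [0.1, -0.4, 0.0]
opening: 0.004
grip_force: 0.0
t: 24.8
eef_pos: [576.4, -250.5, 20.5]
tcp_rot: [3.139, -0.006, 3.049]
ft_force: [-12.4, 4.4, 7.2]
opening: 0.004
grip_force: 6.3
t 24.8 TCPdock [-191.81 -102.98] z 20.474699115187715 yaw-off 0.0010604873046151653 F [-12.41   4.4    7.19]
mould dock x,y,yaw [-102.3     3.66   -0.03] fit 1.29 world [ 675.49 -152.76   -0.13] backgap 27.30266449267849
 corner L [-173.29  121.18]
 corner R [-181.23 -108.68]
```

```bash
python3 -m inch '[[[-0.024,-0.012,0],0,1],[[-0.024,-0.012,0],0,1],[[-0.024,-0.012,0],0,1],[[-0.024,-0.012,0],0,1],[[-0.024,-0.012,0],0,1],[[-0.024,-0.012,0],0,1],[[-0.024,-0.012,0],0,1],[[-0.02,-0.01,0],0,1],[[0.21,0,0],0,1],[[0.21,0.6,0],0,1]]'
python3 -m inch '[[[0,0.95,0],0,1],[[0,0.95,0],0,1],[[0,0.95,0],0,1],[[-0.05,0.2,0],0,1],[[-0.1,0,0],0,1],[[-0.025,0,0],0,1],[[-0.025,0.0125,0],0,1],[[-0.025,0.0125,0],0,1],[[-0.025,0.0125,0],0,1],[[-0.025,0.0125,0],0,1]]'
python3 - <<'E'
from dk import *
tcp(); look([676,-152,-.1],("top",))
E
```

```text
t: 26.15
eef_pos: [567.2, -221.8, 20.8]
tcp_rot: [-3.141, 0.001, 3.045]
ft_force: [0.3, 1.3, -0.8]
opening: 0.005
grip_force: 0.0
t: 27.4
eef_pos: [599.0, -38.5, 20.4]
tcp_rot: [-3.141, -0.006, 3.046]
ft_force: [-11.8, -2.9, 5.6]
opening: 0.002
grip_force: 5.7
t 27.4 TCPdock [-189.17  110.21] z 20.417603555578822 yaw-off -0.0013947560145690652 F [-11.76  -2.91   5.58]
mould dock x,y,yaw [-98.09   5.36   0.02] fit 1.03 world [ 679.84 -151.46   -0.07] backgap 23.092357442913496
 corner L [-175.88  118.5 ]
 corner R [-170.26 -111.43]
```

```bash
python3 -m inch '[[[-0.024,0.012,0],0,1],[[-0.024,0.012,0],0,1],[[-0.024,0.012,0],0,1],[[-0.024,0.012,0],0,1],[[-0.024,0.012,0],0,1],[[-0.024,0.012,0],0,1],[[-0.024,0.012,0],0,1],[[-0.02,0.01,0],0,1],[[0.2,0,0],0,1],[[0.19,-0.6,0],0,1]]'
python3 -m inch '[[[0,-0.95,0],0,1],[[0,-0.95,0],0,1],[[0,-0.95,0],0,1],[[-0.05,-0.2,0],0,1],[[-0.1,0,0],0,1],[[-0.025,0,0],0,1],[[-0.025,-0.0125,0],0,1],[[-0.025,-0.0125,0],0,1],[[-0.025,-0.0125,0],0,1],[[-0.025,-0.0125,0],0,1]]'
python3 - <<'E'
from dk import *
tcp(); look([680,-152,-.1],("top",))
E
```

```text
t: 28.75
eef_pos: [586.2, -66.1, 20.8]
tcp_rot: [3.141, 0.001, 3.049]
ft_force: [0.6, 0.1, -0.1]
opening: 0.007
grip_force: 0.0
t: 30.0
eef_pos: [583.3, -251.0, 20.5]
tcp_rot: [3.139, -0.006, 3.049]
ft_force: [-12.1, 3.8, 6.3]
opening: 0.004
grip_force: 6.4
t 30.0 TCPdock [-184.87 -102.77] z 20.472727834758416 yaw-off 0.0013517485967993181 F [-12.1    3.82   6.34]
mould dock x,y,yaw [-96.11   4.24  -0.03] fit 1.31 world [ 681.71 -152.76   -0.12] backgap 21.11022079310166
 corner L [-167.77  121.35]
 corner R [-174.39 -108.55]
```

```bash
python3 -m inch '[[[-0.024,-0.012,0],0,1],[[-0.024,-0.012,0],0,1],[[-0.024,-0.012,0],0,1],[[-0.024,-0.012,0],0,1],[[-0.024,-0.012,0],0,1],[[-0.024,-0.012,0],0,1],[[-0.024,-0.012,0],0,1],[[-0.024,-0.012,0],0,1],[[0.21,0,0],0,1],[[0.21,0.6,0],0,1]]'
python3 -m inch '[[[0,0.95,0],0,1],[[0,0.95,0],0,1],[[0,0.95,0],0,1],[[-0.05,0.2,0],0,1],[[-0.1,0,0],0,1],[[-0.025,0,0],0,1],[[-0.025,0.0125,0],0,1],[[-0.025,0.0125,0],0,1],[[-0.025,0.0125,0],0,1],[[-0.025,0.0125,0],0,1]]'
python3 - <<'E'
from dk import *
tcp(); look([682,-152,-.1],("top",))
E
```

```text
t: 31.35
eef_pos: [574.4, -222.4, 20.8]
tcp_rot: [-3.141, 0.001, 3.046]
ft_force: [1.1, 0.6, 0.1]
opening: 0.006
grip_force: 0.0
t: 32.6
eef_pos: [605.4, -39.6, 20.3]
tcp_rot: [3.141, -0.008, 3.046]
ft_force: [-15.9, 1.7, 7.8]
opening: 0.004
grip_force: 7.8
t 32.6 TCPdock [-182.72  109.74] z 20.341581817994072 yaw-off -0.001951203418458558 F [-15.86   1.72   7.77]
mould dock x,y,yaw [-92.83   4.53   0.05] fit 1.34 world [ 685.   -152.78   -0.04] backgap 17.832737360979593
 corner L [-173.44  115.67]
 corner R [-162.04 -114.05]
```

```bash
python3 -m inch '[[[-0.024,0.012,0],0,1],[[-0.024,0.012,0],0,1],[[-0.024,0.012,0],0,1],[[-0.024,0.012,0],0,1],[[-0.024,0.012,0],0,1],[[-0.024,0.012,0],0,1],[[-0.024,0.012,0],0,1],[[-0.02,0.01,0],0,1],[[0.2,0,0],0,1],[[0.19,-0.6,0],0,1]]'
python3 -m inch '[[[0,-0.95,0],0,1],[[0,-0.95,0],0,1],[[0,-0.95,0],0,1],[[-0.05,-0.2,0],0,1],[[-0.1,0,0],0,1],[[-0.025,0,0],0,1],[[-0.025,-0.0125,0],0,1],[[-0.025,-0.0125,0],0,1],[[-0.025,-0.0125,0],0,1],[[-0.025,-0.0125,0],0,1]]'
python3 - <<'E'
from dk import *
tcp(); look([685,-152,-.1],("top",))
E
```

```text
t: 33.95
eef_pos: [593.5, -67.7, 20.8]
tcp_rot: [3.142, 0.001, 3.049]
ft_force: [0.5, -0.6, -0.1]
opening: 0.005
grip_force: 0.0
t: 35.2
eef_pos: [590.5, -251.8, 20.5]
tcp_rot: [3.139, -0.006, 3.049]
ft_force: [-13.0, 3.1, 7.2]
opening: 0.005
grip_force: 6.7
t 35.2 TCPdock [-177.67 -102.93] z 20.533392012754312 yaw-off 0.0014684304148606664 F [-13.04   3.14   7.17]
mould dock x,y,yaw [-88.85   2.9   -0.03] fit 1.22 world [ 688.81 -154.78   -0.12] backgap 13.853925286198475
 corner L [-160.33  120.12]
 corner R [-167.31 -109.78]
```

```bash
python3 -m inch '[[[-0.024,-0.012,0],0,1],[[-0.024,-0.012,0],0,1],[[-0.024,-0.012,0],0,1],[[-0.024,-0.012,0],0,1],[[-0.024,-0.012,0],0,1],[[-0.024,-0.012,0],0,1],[[-0.024,-0.012,0],0,1],[[-0.024,-0.012,0],0,1],[[0.21,0,0],0,1],[[0.21,0.6,0],0,1]]'
python3 -m inch '[[[0,0.95,0],0,1],[[0,0.95,0],0,1],[[0,0.95,0],0,1],[[-0.05,0.2,0],0,1],[[-0.1,0,0],0,1],[[-0.025,0,0],0,1],[[-0.025,0.0125,0],0,1],[[-0.025,0.0125,0],0,1],[[-0.025,0.0125,0],0,1],[[-0.025,0.0125,0],0,1]]'
python3 - <<'E'
from dk import *
tcp(); look([689,-152,-.1],("top",))
E
```

```text
t: 36.55
eef_pos: [581.6, -223.1, 20.8]
tcp_rot: [-3.141, 0.001, 3.046]
ft_force: [0.6, 0.6, -0.3]
opening: 0.004
grip_force: 0.0
t: 37.8
eef_pos: [612.6, -40.4, 20.4]
tcp_rot: [3.141, -0.007, 3.045]
ft_force: [-15.0, 1.6, 7.7]
opening: 0.005
grip_force: 7.6
t 37.8 TCPdock [-175.43  109.58] z 20.37294333784019 yaw-off -0.0021140964084498393 F [-15.     1.65   7.68]
mould dock x,y,yaw [-84.62   3.73   0.04] fit 1.11 world [ 693.11 -154.34   -0.06] backgap 9.615544472427288
 corner L [-163.63  116.01]
 corner R [-155.51 -113.85]
```

```bash
python3 -m inch '[[[-0.024,0.012,0],0,1],[[-0.024,0.012,0],0,1],[[-0.024,0.012,0],0,1],[[-0.024,0.012,0],0,1],[[-0.024,0.012,0],0,1],[[-0.024,0.012,0],0,1],[[-0.024,0.012,0],0,1],[[-0.02,0.01,0],0,1],[[0.2,0,0],0,1],[[0.19,-0.6,0],0,1]]'
python3 -m inch '[[[0,-0.95,0],0,1],[[0,-0.95,0],0,1],[[0,-0.95,0],0,1],[[-0.05,-0.2,0],0,1],[[-0.1,0,0],0,1],[[-0.025,0,0],0,1],[[-0.025,-0.0125,0],0,1],[[-0.025,-0.0125,0],0,1],[[-0.025,-0.0125,0],0,1],[[-0.025,-0.0125,0],0,1]]'
python3 - <<'E'
from dk import *
tcp(); q,ps=look([693,-152,-.1],("top",)); cv2.imwrite("pics/d.png",cv2.resize(ps[0]["pixels"][90:220,230:420,::-1],None,fx=4,fy=4,interpolation=cv2.INTER_CUBIC))
E
```

```text
t: 39.15
eef_pos: [600.6, -68.4, 20.8]
tcp_rot: [-3.142, 0.001, 3.049]
ft_force: [1.0, -1.5, 0.1]
opening: 0.002
grip_force: 0.0
t: 40.4
eef_pos: [597.6, -252.6, 20.5]
tcp_rot: [3.139, -0.006, 3.049]
ft_force: [-13.0, 4.2, 6.9]
opening: 0.005
grip_force: 6.7
t 40.4 TCPdock [-170.45 -103.09] z 20.529252774782616 yaw-off 0.0014271358256978672 F [-12.99   4.23   6.9 ]
mould dock x,y,yaw [-81.25   2.67  -0.03] fit 1.18 world [ 696.36 -155.71   -0.12] backgap 6.2454667903971455
 corner L [-152.82  119.83]
 corner R [-159.61 -110.07]
```

View pics/d.png

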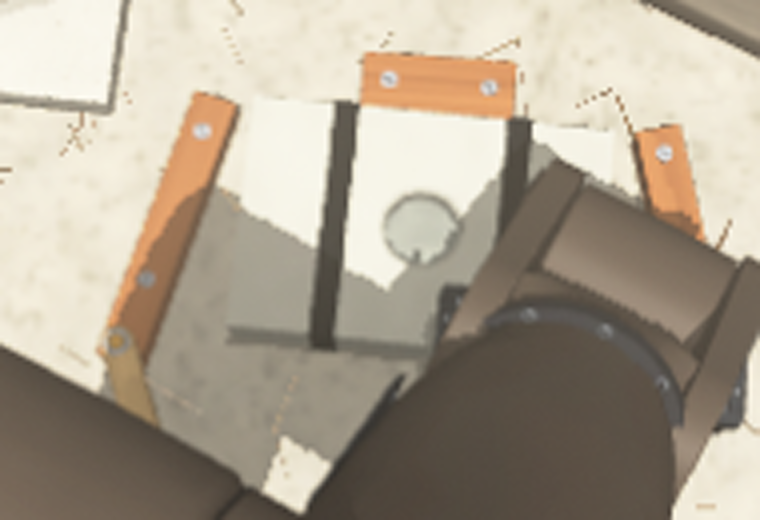

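```bash
python3 -m inch '[[[-0.024,-0.012,0],0,1],[[-0.024,-0.012,0],0,1],[[-0.024,-0.012,0],0,1],[[-0.024,-0.012,0],0,1],[[-0.024,-0.012,0],0,1],[[-0.024,-0.012,0],0,1],[[0.21,0,0],0,1],[[0.19,0.6,0],0,1],[[0,0.95,0],0,1],[[0,0.95,0],0,1]]'
python3 -m inch '[[[0,0.95,0],0,1],[[-0.05,0.2,0],0,1],[[-0.1,0,0],0,1],[[-0.025,0,0],0,1],[[-0.025,0.0125,0],0,1],[[-0.025,0.0125,0],0,1],[[-0.025,0.0125,0],0,1],[[-0.025,0.0125,0],0,1],[[-0.02,0.01,0],0,1],[[-0.02,0.01,0],0,1]]'
python3 - <<'E'
from dk import *
tcp(); look([697,-155,-.1],("top",))
E
```

```text
t: 41.75
eef_pos: [598.0, -106.5, 21.0]
tcp_rot: [3.142, 0.001, 3.047]
ft_force: [-0.3, -0.7, -0.6]
opening: 0.01
grip_force: 0.0
t: 43.0
eef_pos: [621.4, -37.7, 20.4]
tcp_rot: [-3.142, -0.006, 3.047]
ft_force: [-12.1, -1.8, 4.8]
opening: 0.006
grip_force: 7.4
t 43.0 TCPdock [-166.97  113.09] z 20.406920851661187 yaw-off -0.0008050121952027922 F [-12.11  -1.76   4.84]
mould dock x,y,yaw [-77.51   3.59   0.02] fit 1.07 world [ 700.16 -155.15   -0.07] backgap 2.5148885056879493
 corner L [-154.71  117.13]
 corner R [-150.3  -112.82]
```

```bash
python3 -m inch '[[[-0.02,0.01,0],0,1],[[-0.02,0.01,0],0,1],[[-0.02,0.01,0],0,1],[[-0.02,0.01,0],0,1],[[-0.02,0.01,0],0,1],[[0,0,0],0,1],[[0,0,0],0,1],[[0,0,0],0,1],[[0,0,0],0,1],[[0,0,0],0,1]]'
python3 -c "
from dk import *
tcp(); look([700,-155,-.1],('top',))"
```

```text
t: 44.35
eef_pos: [626.2, -35.0, 20.2]
tcp_rot: [3.141, -0.009, 3.047]
ft_force: [-17.9, -2.3, 7.6]
opening: 0.004
grip_force: 8.8
t 44.35 TCPdock [-162.42  116.27] z 20.226339416155827 yaw-off -0.0007455089834507156 F [-17.87  -2.26   7.58]
mould dock x,y,yaw [-77.62   7.33  -0.02] fit 1.42 world [ 700.41 -151.41   -0.11] backgap 2.6177988628490994
 corner L [-150.73  123.54]
 corner R [-154.48 -106.43]
```

```bash
python3 -m inch '[[[0.16,0,0],0,1],[[0.16,-0.5,0],0,1],[[0,-0.95,0],0,1],[[0,-0.95,0],0,1],[[0,-0.95,0],0,1],[[-0.05,-0.34,0],0,1],[[-0.1,0,0],0,1],[[-0.025,0,0],0,1],[[-0.02,-0.005,0],0,1],[[-0.02,-0.01,0],0,1]]'
python3 -c "
from dk import *
tcp()"
python3 -m inch '[[[-0.02,-0.01,0],0,1],[[-0.02,-0.01,0],0,1],[[-0.02,-0.01,0],0,1],[[-0.02,-0.01,0],0,1],[[0,0,0],0,1],[[0,0,0],0,1],[[0,0,0],0,1],[[0,0,0],0,1],[[0,0,0],0,1],[[0,0,0],0,1]]'
python3 -c "
from dk import *
tcp(); look([700,-155,-.1],('top',))"
```

```text
t: 45.7
eef_pos: [602.4, -253.9, 20.6]
tcp_rot: [3.14, -0.002, 3.049]
ft_force: [-5.8, 5.2, 2.2]
opening: 0.006
grip_force: 3.1
t 45.7 TCPdock [-165.53 -103.93] z 20.621127306848813 yaw-off 0.0011879917217840763 F [-5.82  5.19  2.21]
t: 46.95
eef_pos: [605.7, -257.0, 20.5]
tcp_rot: [3.14, -0.005, 3.048]
ft_force: [-9.4, 3.6, 5.2]
opening: 0.002
grip_force: 4.9
t 46.95 TCPdock [-162.   -106.67] z 20.504998513456986 yaw-off 0.0007996910938223856 F [-9.42  3.64  5.22]
mould dock x,y,yaw [-75.48   2.27   0.  ] fit 1.13 world [ 702.06 -156.66   -0.09] backgap 0.4822524233020431
 corner L [-150.84  117.03]
 corner R [-150.12 -112.97]
```

```bash
python3 -m inch '[[[-0.015,-0.008,0],0,1],[[-0.015,-0.008,0],0,1],[[0,0,0],0,1],[[0,0,0],0,1],[[0.16,0,0],0,1],[[0.16,0.5,0],0,1],[[0,0.95,0],0,1],[[0,0.95,0],0,1],[[0,0.95,0],0,1],[[-0.05,0.3,0],0,1]]'
python3 -m inch '[[[-0.1,0,0],0,1],[[-0.025,0,0],0,1],[[-0.02,0,0],0,1],[[-0.02,0.005,0],0,1],[[-0.02,0.01,0],0,1],[[-0.02,0.01,0],0,1],[[-0.01,0.005,0],0,1],[[0,0,0],0,1],[[0,0,0],0,1],[[0,0,0],0,1]]'
python3 -c "
from dk import *
tcp(); look([702,-155,-.1],('top',))"
```

```text
t: 48.3
eef_pos: [613.8, -36.9, 21.0]
tcp_rot: [3.141, 0.001, 3.051]
ft_force: [-0.3, -0.8, -0.2]
opening: 0.006
grip_force: 0.0
t: 49.55
eef_pos: [624.4, -40.1, 20.4]
tcp_rot: [-3.141, -0.005, 3.047]
ft_force: [-11.0, -5.0, 3.5]
opening: 0.009
grip_force: 5.1
t 49.55 TCPdock [-163.74  111.  ] z 20.38722170584326 yaw-off -0.0007213130369829734 F [-10.97  -4.97   3.55]
mould dock x,y,yaw [-76.11   3.42   0.  ] fit 1.19 world [ 701.54 -155.45   -0.09] backgap 1.1132292837735633
 corner L [-151.56  118.13]
 corner R [-150.67 -111.87]
```

```bash
python3 -m inch '[[[-0.015,0.008,0],0,1],[[-0.015,0.008,0],0,1],[[-0.01,0.005,0],0,1],[[0,0,0],0,1],[[0,0,0],0,1],[[0,0,0],0,1],[[0,0,0],0,1],[[0,0,0],0,1],[[0,0,0],0,1],[[0,0,0],0,1]]'
python3 -c "
from dk import *
tcp(); look([702,-155,-.1],('top',))"
```

```text
t: 50.9
eef_pos: [625.2, -38.8, 20.2]
tcp_rot: [-3.141, -0.009, 3.047]
ft_force: [-18.6, -3.7, 7.6]
opening: -0.0
grip_force: 9.0
t 50.9 TCPdock [-163.05  112.36] z 20.226393135938785 yaw-off -0.0007197508924678964 F [-18.6   -3.7    7.56]
mould dock x,y,yaw [-76.54   3.99  -0.01] fit 1.14 world [ 701.17 -154.84   -0.1 ] backgap 1.5408331487682432
 corner L [-150.39  119.73]
 corner R [-152.68 -110.26]
```

```bash
python3 -m inch '[[[0.16,0,0],0,1],[[0.16,-0.5,0],0,1],[[0,-0.95,0],0,1],[[0,-0.95,0],0,1],[[0,-0.95,0],0,1],[[-0.05,-0.28,0],0,1],[[-0.1,0,0],0,1],[[-0.04,0,0],0,1],[[-0.03,0,0],0,1],[[-0.025,0,0],0,1]]'
python3 -c "
from dk import *
tcp()"
python3 -m inch '[[[-0.02,-0.008,0],0,1],[[-0.02,-0.01,0],0,1],[[-0.02,-0.01,0],0,1],[[-0.015,-0.005,0],0,1],[[-0.01,-0.005,0],0,1],[[0,0,0],0,1],[[0,0,0],0,1],[[0,0,0],0,1],[[0,0,0],0,1],[[0,0,0],0,1]]'
python3 -c "
from dk import *
tcp(); look([702,-155,-.1],('top',))"
```

```text
t: 52.25
eef_pos: [603.9, -253.4, 20.7]
tcp_rot: [3.141, -0.002, 3.049]
ft_force: [-6.9, 2.1, 3.4]
opening: 0.008
grip_force: 3.6
t 52.25 TCPdock [-164.17 -103.28] z 20.730664004712867 yaw-off 0.001117950835635373 F [-6.87  2.11  3.4 ]
t: 53.5
eef_pos: [605.9, -255.5, 20.4]
tcp_rot: [3.139, -0.008, 3.048]
ft_force: [-17.5, 5.9, 9.0]
opening: 0.008
grip_force: 8.6
t 53.5 TCPdock [-161.96 -105.2 ] z 20.405306325082375 yaw-off 0.0008222139716314025 F [-17.55   5.86   8.96]
mould dock x,y,yaw [-75.82   2.29   0.01] fit 1.08 world [ 701.73 -156.61   -0.09] backgap 0.8174274240059702
 corner L [-151.56  116.8 ]
 corner R [-150.07 -113.2 ]
```

```bash
python3 -m inch '[[[0.16,0,0],0,1],[[0.16,0.5,0],0,1],[[0,0.95,0],0,1],[[0,0.95,0],0,1],[[0,0.95,0],0,1],[[-0.05,0.2,0],0,1],[[-0.1,0,0],0,1],[[-0.04,0,0],0,1],[[-0.02,0,0],0,1],[[-0.02,0,0],0,1]]'
python3 -c "
from dk import *
tcp()"
python3 -m inch '[[[-0.02,0.01,0],0,1],[[-0.02,0.01,0],0,1],[[-0.02,0.01,0],0,1],[[-0.01,0.005,0],0,1],[[0,0,0],0,1],[[0,0,0],0,1],[[0,0,0],0,1],[[0,0,0],0,1],[[0,0,0],0,1],[[0,0,0],0,1]]'
python3 -c "
from dk import *
tcp(); look([702,-155,-.1],('top',))"
```

```text
t: 54.85
eef_pos: [623.1, -46.1, 20.6]
tcp_rot: [-3.141, -0.002, 3.046]
ft_force: [-5.8, -3.3, 2.9]
opening: 0.007
grip_force: 2.8
t 54.85 TCPdock [-164.5   104.94] z 20.64654994675317 yaw-off -0.0014138178106022359 F [-5.78 -3.33  2.85]
t: 56.1
eef_pos: [624.4, -44.0, 20.3]
tcp_rot: [-3.141, -0.008, 3.047]
ft_force: [-17.2, -4.8, 6.3]
opening: 0.004
grip_force: 8.4
t 56.1 TCPdock [-163.36  107.16] z 20.290510101770582 yaw-off -0.0007996682748649953 F [-17.18  -4.85   6.35]
mould dock x,y,yaw [-76.91   4.92  -0.  ] fit 1.38 world [ 700.89 -153.89   -0.1 ] backgap 1.9148881104584916
 corner L [-151.47  120.21]
 corner R [-152.36 -109.79]
```

```bash
python3 -m inch '[[[0.3,0,0],0,1],[[0.2,0,-0.4],0,1],[[0.1,0.2,-0.68],0,1],[[0.35,0.5,0],0,1],[[0.35,0.5,0],0,1],[[0.29,0.25,0],0,1],[[0,0,0.3],0,1],[[0,0,0.4],0,1],[[0,0,0.25],0,1],[[0,0,0],0,1]]'
python3 -c "
from dk import *
tcp()"
```

```text
t: 57.45
eef_pos: [540.9, 52.0, 27.8]
tcp_rot: [-3.142, -0.002, 3.047]
ft_force: [0.4, 0.4, 0.5]
opening: 0.005
grip_force: 0.0
t 57.45 TCPdock [-255.47  194.85] z 27.764163229304923 yaw-off -0.000688453439725123 F [0.42 0.38 0.54]
```

```bash
python3 -m inch '[[[-0.04,-0.14,0],0,1],[[-0.04,-0.14,0],0,1],[[-0.05,-0.15,0],0,1],[[-0.05,-0.15,0],0,1],[[-0.05,-0.15,0],0,1],[[-0.096,-0.117,0],0,1],[[-0.096,-0.117,0],0,1],[[-0.096,-0.117,0],0,1],[[-0.096,-0.117,0],0,1],[[0,0,0],0,1]]'
python3 -c "
from dk import *
tcp()"
python3 -m inch '[[[-0.086,-0.04,0],0,1],[[-0.086,-0.04,0],0,1],[[-0.086,-0.04,0],0,1],[[-0.086,-0.04,0],0,1],[[-0.086,-0.04,0],0,1],[[-0.06,-0.02,0],0,1],[[-0.04,0,0],0,1],[[-0.02,0,0],0,1],[[0,0,0],0,1],[[0,0,0],0,1]]'
python3 -c "
from dk import *
tcp()
T=eyes.read_camera('top');cv2.imwrite('pics/e.png',cv2.resize(T['pixels'][90:220,230:420,::-1],None,fx=4,fy=4,interpolation=cv2.INTER_CUBIC))"
```

```text
t: 58.7
eef_pos: [571.7, -23.4, 28.6]
tcp_rot: [-3.142, 0.0, 3.047]
ft_force: [0.6, 0.3, 0.1]
opening: 0.003
grip_force: 0.0
t 58.7 TCPdock [-217.78  122.75] z 28.567859847364367 yaw-off -0.0008215702358924659 F [0.61 0.25 0.12]
t: 59.95
eef_pos: [598.0, -38.1, 28.2]
tcp_rot: [3.141, -0.012, 3.048]
ft_force: [-23.0, 4.4, 13.8]
opening: 0.003
grip_force: 11.7
t 59.95 TCPdock [-190.25  110.56] z 28.18610153608728 yaw-off 0.0002506388243639357 F [-23.02   4.36  13.77]
```

View pics/e.png

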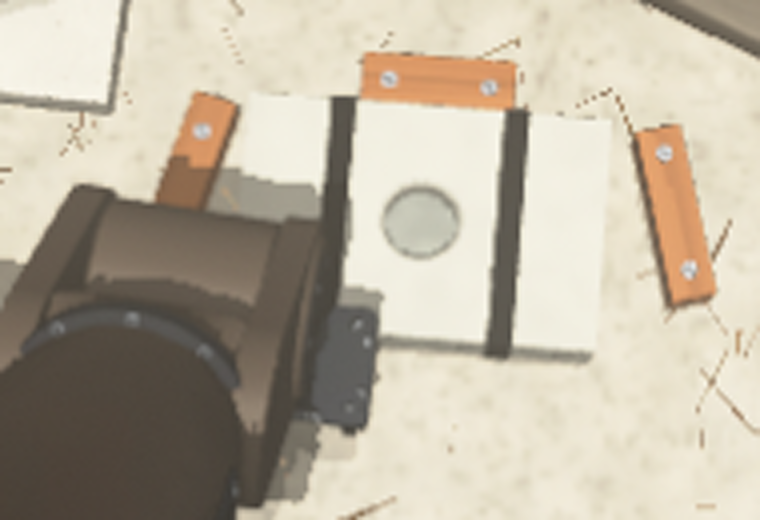

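```bash
python3 -m inch '[[[0.25,0,0],0,1],[[0.5,0,0],0,1],[[0.6,0,-0.5],0,1],[[0.2,0.3,-1],0,1],[[0,0.6,-0.8],0,1],[[0,0.9,-0.5],0,1],[[0,1,0],0,1],[[0,1,0],0,1],[[0,1,0],0,1],[[0,0.8,0],0,1]]'
python3 -c "
from dk import *
tcp(); q,ps=look([702,-155,-.1],('top','scene')); T=ps[0]
t=[(eyes.spot_point(n,T) or [{'centre':(0,0)}])[0]['centre'] for n in('button_pivot','button_tip')]
a,b=[w2d(atz(T,x,40)) for x in t];v=b-a;print(a,b,'angle',np.arctan2(-v[1],-v[0]))
o=[w2d(q)]
cv2.imwrite('pics/f.png',np.vstack([cv2.resize(p['pixels'][r:r+85,250:420,::-1],None,fx=3.5,fy=3.5,interpolation=cv2.INTER_CUBIC) for p,r in zip(ps,(100,150))]))"
```

```text
t: 61.25
eef_pos: [542.2, 306.2, 195.6]
tcp_rot: [3.141, 0.001, 3.048]
ft_force: [0.8, -1.1, 0.4]
opening: 0.005
grip_force: 0.0
t 61.25 TCPdock [-278.06  448.11] z 195.5875233369491 yaw-off 0.0006295211834741465 F [ 0.84 -1.09  0.38]
mould dock x,y,yaw [-76.36   2.89  -0.01] fit 0.85 world [ 701.25 -155.95   -0.1 ] backgap 1.3601907506331372
 corner L [-150.33  118.55]
 corner R [-152.38 -111.44]
[-165.1   184.45] [-163.66   86.28] angle 1.585481331846259
```

View pics/f.png

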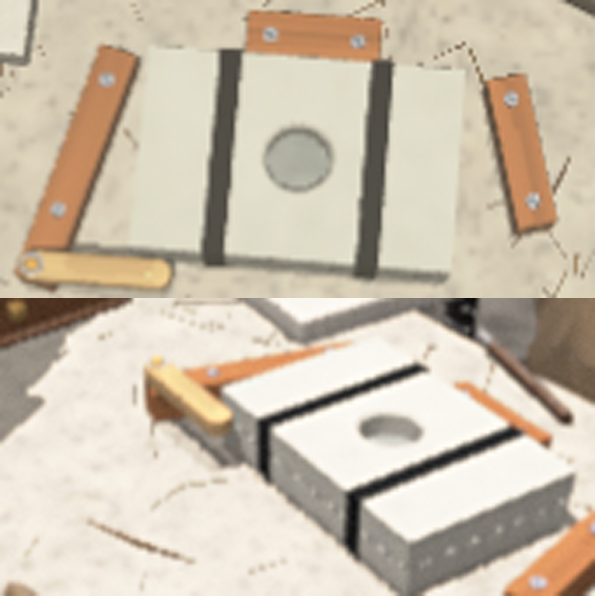

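```bash
python3 -c "
from cell import env
print(env.job_done())"
```

```text
the job is handed in; nothing more can be done
None
```

The mould is home against the stop: both front corners stopped moving when pressed, and it is square to within about 0.01 rad. The button is turned across its front, measured at about 1.59 rad against a target of 1.57. I did not touch anything else on the bench, and I handed the job in at about 61.5 s; no verdict came back.

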